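Load a vial rack up the ramp of the scanning station

ROBOT

A 6-joint arm with a two-finger parallel gripper is mounted at the origin on the work surface. World frame = base frame: x ahead of the robot, y to its left, z up, the work surface at z = 0. Lengths are in m, angles in rad, forces in N, time in s.
With the tool pointing down it reaches from about 0.4 to 0.825 m from the base axis. Payload 7 kg.
Tool frame: the origin (TCP) lies midway between the tips of the shut fingers; the grasp point (between the pads) lies arm.hold_point_z behind it (arm.hold_point_z is the distance from the TCP to the grasp point, in m); z points along the fingers, y is the line along which they close (so a half turn about z gives the same grasp; the last joint's range is limited). The gripper opens to 88 mm and grips with 3 to 60 N. Pads are 19 mm wide; open, the fingers measure 130 mm over their backs; the gripper's body (78 mm by 193 mm) begins 47 mm behind the grasp point.
Start: joints at [-0.979, 0.359, 0.012, 0, -1.224, -0.288], TCP at [0.202, -0.644, 0.227] pointing down, gripper open.
Joint ranges: [-3.07, 3.07], [-1.43, 2.12], [-1.02, 1.25], [-3.03, 1.67], [-3.05, -0], [-3.03, 3.03]. Speed limits (rad/s): [2.39, 2.39, 3.01, 3.14, 3.14, 3.14].

INTERFACE

Orientations are given as [roll, pitch, yaw] about the fixed x, y, z axes, in that order (R = Rz(yaw) Ry(pitch) Rx(roll)).
In Python, from station import arm gives the robot as it stands.
- The arm moves only by the shell command python3 -m crank 'ROWS' [OPENING] [FORCE]. ROWS is JSON, a list that holds one entry, the list of rows, each a list of 4 numbers: the shift along the tool's x, y, z in units of 25 mm (1.0 is 25 mm), then the turn about the tool's z in units of 5 degrees (1.0 is 5 degrees). A call has 1 to 12 rows; each row is the pose to reach, as a shift and turn from the pose commanded when the call began, along the tool's axes at that moment; what a row does not reach only later rows make up. A row lasts 1/8 s, in which the tool goes at most 62.5 mm and 10.7 degrees, less where a joint would pass 70% of its speed; a pose out of reach is approached as far as the arm can. A call with a gripper value outside its range is refused whole. OPENING is the closure, from 0 (fully open) to 1 (shut), set as the call begins (- or left out, the last holds). The fingers move at their own pace and stop on an object; FORCE is the grip in N (left out, the last holds). Time passes only in rows, so rows that repeat a pose let the fingers close. It gives the time, the measured TCP pose, the force, the opening and the grip force at its end, in the units of the state.
- arm.get_state(): the state, without advancing time (a new reading comes with each control period).
- arm.grab_frame(name): name is "scene" or "top"; returns (picture, depth): 420x560x3 uint8, red, green, blue; 420x560 float32, m along the optical axis (not along the pixel's ray), 0 where there is no reading.
- arm.get_calibration(name): a dict with "mtx" (3x3 intrinsics, pixels), "k1" (the pictures are not rectified: a ray, as slopes to the right and down, at radius r is drawn at 1 + k1 r^2 times it, then the intrinsics apply), "R" (3x3) and "t" (3): a world point X has camera coordinates R X + t. Camera axes: x right, y down, z forward; pixel columns grow to the right and rows downward; lengths in m; the calibration is good to about 2 mm. A picture is of the moment at which its call begins. get_calibration takes no time and is no camera call.
- arm.job_done(): hands the job in; it is judged then, once.
Trained networks look in the newest picture that a camera, given by its name, has taken for a name from the list of things; names that differ only in an ending like _2 or _b are one class to them, and where a whole thing is asked for, a point or a joint stands for the part that bears it (a point fixed in the world has none). Each returns a list of dicts, best first, with "score" (0 to 1); they miss things now and then, are a little off and sometimes report something else, mostly with a low value. They report only what shows in the picture. A call takes as long as a camera call. They do not tell look-alikes from the thing itself.
- arm.recognise(thing, camera): "extent" ([left, top, width, height] in pixels, round what is visible of it).
- arm.trace(thing, camera): "mask" (420x560 bool, what is visible of it) and "extent" ([left, top, width, height] in pixels, round what is visible of it).
The state is a dict: "t": time; "q": joint angles; "qd": joint speeds; "joint_efforts": joint torques, N m; "eef_pos": TCP position; "ee_rot": TCP orientation; "force": force on the tool from outside, world axes, zero at the start; "moment": the same for the moment, N m; "width": finger opening in m; "gripper_force": force on a finger pad.
Only numpy, scipy, OpenCV 4.12 (cv2) and the standard library are available. Lean on these libraries where they do the work, as an engineer would, in place of code of your own. Each camera call takes 0.05 s, during which the arm holds its last target. There are 200 camera calls.

TASK

Load the grey vial rack into the scanning station: set it down upright on the level shelf at the foot of the ramp, lengthwise in line with the ramp, and let go of it; then push it up the ramp, sliding on its base between the guide rails and under the reader bridge, and leave it resting against the stop at the top. Keep the rack from tipping over and leave the bottle, the jug and the tub where they are.

Things in the scene. Friction and masses are not known exactly. Their poses are not given: they have to be found in the camera images.
- rack_center (a point): Centre of the loose vial rack, 25 mm above its underside: a grey plastic block 90 mm long (x), 50 wide (y), 50 high in all: body 42 mm, with two rows of four black vial caps standing 8 mm out of the top (one rigid piece, 0.2 to 0.4 kg). Both ends are alike. It starts upright on the bench, to the left or right of the station (the tub is on the other side). Grip it across its width.
- loader: The scanning station, fixed on the bench. Origin at bench height on the centre line, below the line where its level aluminium shelf meets the ramp. x points up-ramp (to the robot's left and away from it, yaw 0.9 to 1.4 rad), y to the left of that, z up. The shelf spans x = -140 to 0 mm, is 130 mm wide, its top 15 mm above the bench; no walls but the flared mouth of the ramp's rails.
- ramp: The ramp. Origin on its surface, centre line, at its foot, 15 mm above the station's origin. x runs up the surface, which rises at 10 degrees; z is normal to it. Steel rails 18 mm high, 6 thick, run from x = 10 to 160 mm, 62 mm apart inside; below that they flare to about 95 mm at x = -24 mm. A rack at the stop has its centre at x = 115, z = 25 mm. Friction holds a released rack on the slope.
- stop (a point): Middle of the lower edge of the stop's near face: a steel plate across the ramp's top, 100 mm wide, 30 high, 160 mm up the ramp from its foot.
- bridge (a point): Middle of the lower near edge of the white reader bridge's head, 110 mm above the bench. The head is 42 mm deep, 150 wide, 90 high, upright, on two posts 114 mm apart inside. A rack at the stop passes under it, its near end about 15 mm short of the head's near face: an upright gripper would hit the head, so push with the tool leaning back, down-ramp, by 25 to 45 degrees.
- bottle_mid (a point): Half-way up the amber bottle with a red cap, 72 mm across, 150 mm high, loose on the bench. Leave it.
- beaker_mid (a point): Half-way up the white plastic jug with a handle, 84 mm across, 110 mm high, loose on the bench. Leave it.
- tub_mid (a point): Half-way up the yellow lidded tub, 100 mm across, 50 mm high, loose on the bench. Leave it.
There are look-alikes about, which are no part of the job. There is more than one size of the part that bears rack_center; the job needs the largest.

How it is judged:
By the outcome, as a careful person would: the job done as asked, in the order asked, and still so for the second after the job is handed in, with the robot touching nothing.
It also fails if it takes over 64 s, if anything falls off the work surface, if the arm or the gripper's body presses on something with over 40 N, if the wrist force passes 120 N, or if a joint passes its speed limit or range.

## Working session

There is one attempt and no reset: what is moved stays moved. The work goes in short steps, Python scripts to look and compute and a shell command to move; the robot and the scene stay as the last step left them, time stands still between calls to the robot, and variables do not carry over. Pictures are saved under pics/ and viewed, at most 10 in all, crops included, and the job is handed in when it is done.

```bash
mkdir -p pics; ls; cat > h.py <<'E'
import numpy as np, cv2
from station import arm
from scipy.spatial.transform import Rotation as Ro
def cloud(name,depth):
    c=arm.get_calibration(name);K=np.array(c["mtx"]);k1=c["k1"];R=np.array(c["R"]);t=np.array(c["t"])
    v,u=np.mgrid[0:420,0:560]
    p=cv2.undistortPoints(np.stack([u.ravel(),v.ravel()],1).astype(np.float64)[:,None],K,np.array([k1,0,0,0.]))[:,0]
    z=depth.ravel().astype(float)
    P=np.c_[p*z[:,None],z]
    W=(P-t)@R
    W[z<=0]=np.nan
    return W.reshape(420,560,3)
def save(img,f): cv2.imwrite(f,cv2.cvtColor(img,cv2.COLOR_RGB2BGR))
E
python3 - <<'E'
from h import *
print(arm.get_state()); print(arm.hold_point_z)
fr={}
for n in("scene","top"):
    im,d=arm.grab_frame(n); np.savez(f"{n}0.npz",im=im,d=d); fr[n]=im
    W=cloud(n,d)
    for th in("rack_center","loader","ramp","stop","bridge","tub_mid","bottle_mid","beaker_mid"):
        for r in arm.trace(th,n):
            m=r["mask"]; P=W[m]; print(n,th,round(r["score"],2),r["extent"],m.sum(),np.round(np.nanmedian(P,0),3),np.round(np.nanpercentile(P,98,axis=0),3))
o=np.hstack([cv2.resize(fr[n],(400,300)) for n in fr]); 
save(fr["top"],"pics/top0.png"); save(fr["scene"],"pics/scene0.png")
E
```

```text
pics
{'t': 0.0, 'q': array([-9.78896234e-01,  3.59383905e-01,  1.10355108e-02, -3.48615616e-04,
       -1.22407318e+00, -2.88092697e-01]), 'qd': array([ 2.35345597e-04,  4.14974880e-04, -5.31438286e-04, -3.33026537e-05,
        1.21386803e-03, -1.52604820e-03]), 'joint_efforts': array([-1.22120608e-03, -5.82712984e+01,  2.93060410e+01,  6.99737281e+00,
        6.74759751e-03, -2.09636501e-04]), 'eef_pos': array([ 0.20175011, -0.64362755,  0.22561472]), 'ee_rot': array([ 3.13994126e+00, -1.47605612e-04, -2.83790387e+00]), 'force': array([ 0.25750519, -0.30987318,  0.13250826]), 'moment': array([-0.01002832, -0.01235759, -0.01860355]), 'gripper_force': 0.0, 'width': 0.08781397021637724}
0.0188
scene rack_center 0.97 [383.3, 164.6, 24.3, 21.8] 390 [0.554 0.407 0.027] [0.577 0.432 0.038]
scene rack_center 0.78 [334.0, 140.5, 24.0, 12.6] 307 [0.382 0.354 0.028] [0.407 0.381 0.037]
scene rack_center 0.63 [340.0, 154.1, 33.9, 40.5] 751 [0.509 0.305 0.041] [0.537 0.369 0.053]
scene loader 0.73 [222.0, 142.6, 136.2, 121.5] 7442 [0.592 0.115 0.028] [0.67  0.191 0.201]
scene ramp 0.79 [267.0, 2
[... 1304 characters left out ...]
8] 2632 [0.581 0.106 0.025] [0.647 0.219 0.075]
top bridge 0.81 [196.7, 148.6, 136.6, 101.3] 8051 [0.569 0.086 0.02 ] [0.658 0.211 0.202]
top tub_mid 0.62 [421.1, 225.1, 41.6, 35.9] 1492 [ 0.491 -0.345  0.049] [ 0.534 -0.302  0.053]
top tub_mid 0.38 [195.5, 165.5, 90.4, 71.6] 2531 [0.581 0.107 0.025] [0.647 0.22  0.074]
top bottle_mid 0.82 [361.7, 107.3, 37.6, 38.3] 1155 [ 0.753 -0.194  0.099] [ 0.794 -0.169  0.151]
top bottle_mid 0.55 [192.5, 166.0, 94.8, 73.8] 2644 [0.581 0.104 0.025] [0.649 0.219 0.074]
top beaker_mid 0.59 [97.6, 135.7, 47.3, 50.2] 1683 [0.682 0.416 0.057] [0.72  0.448 0.111]
top beaker_mid 0.48 [365.7, 104.7, 35.9, 41.7] 1102 [ 0.752 -0.195  0.1  ] [ 0.789 -0.169  0.151]
```

```bash
python3 - <<'E'
from h import *
f=np.load("top0.npz"); im=f["im"]; save(cv2.resize(im[190:320,90:230],None,fx=4,fy=4,interpolation=cv2.INTER_CUBIC),"pics/crop.png")
W=cloud("top",f["d"])
# rack candidates: top surfaces
for th,box in {"A":(112,208,19,24),"B":(121,275,33,33),"C":(146,225,28,38)}.items():
    l,t,w,h=box; P=W[t-3:t+h+3,l-3:l+w+3].reshape(-1,3); P=P[np.isfinite(P[:,2])]
    zt=np.percentile(P[:,2],98); 
    for lo in (0.012,zt-0.016):
        Q=P[P[:,2]>lo]; r=cv2.minAreaRect((Q[:,:2]*1000).astype(np.float32)); b=cv2.boxPoints(r)
        print(th,round(zt,3),lo,np.round(r[0],1),np.round(r[1],1),r[2],len(Q), np.round(b).tolist())
# white head top: z 0.19..0.21
Q=W.reshape(-1,3);Q=Q[np.isfinite(Q[:,2])]
H=Q[(Q[:,2]>0.19)&(Q[:,2]<0.21)&(abs(Q[:,1]-0.1)<.2)]
r=cv2.minAreaRect((H[:,:2]*1000).astype(np.float32)); print("head",len(H),r,cv2.boxPoints(r).round().tolist())
E
```

```text
A 0.037 0.012 [545.4 415.5] [63.7 37.2] 0.3937501907348633 430 [[513.0, 434.0], [514.0, 397.0], [577.0, 397.0], [577.0, 434.0]]
A 0.037 0.021116222641769815 [545.6 415.7] [64.  36.7] 2.336397171020508 401 [[513.0, 433.0], [514.0, 396.0], [578.0, 399.0], [577.0, 435.0]]
B 0.036 0.012 [373.9 361.7] [63.7 36.9] 36.341697692871094 440 [[337.0, 358.0], [359.0, 328.0], [410.0, 366.0], [389.0, 396.0]]
B 0.036 0.0201415303323599 [373.8 361.8] [63.7 36.9] 36.25614547729492 416 [[337.0, 358.0], [359.0, 328.0], [410.0, 366.0], [389.0, 396.0]]
C 0.051 0.012 [491.5 313.2] [52.2 88.6] 87.98343658447266 905 [[446.0, 289.0], [535.0, 286.0], [537.0, 338.0], [448.0, 341.0]]
C 0.051 0.035486667276586385 [491.5 313.5] [51.8 88.5] 88.31473541259766 821 [[446.0, 289.0], [535.0, 286.0], [537.0, 338.0], [448.0, 341.0]]
head 1662 ((406.740234375, 123.41795349121094), (529.7440185546875, 101.67923736572266), 8.59316635131836) [[137.0, 134.0], [152.0, 34.0], [676.0, 113.0], [661.0, 213.0]]
```

View pics/top0.png

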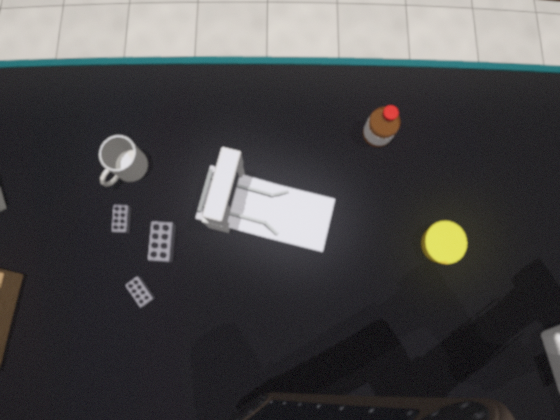

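```bash
sleep 0
```

```text
(no output)
```

View pics/crop.png

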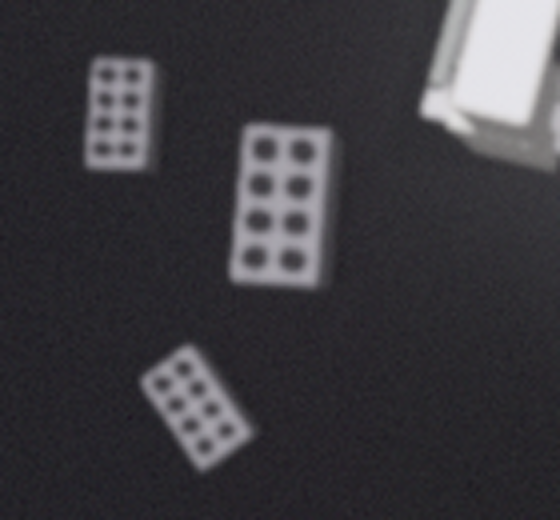

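View pics/scene0.png

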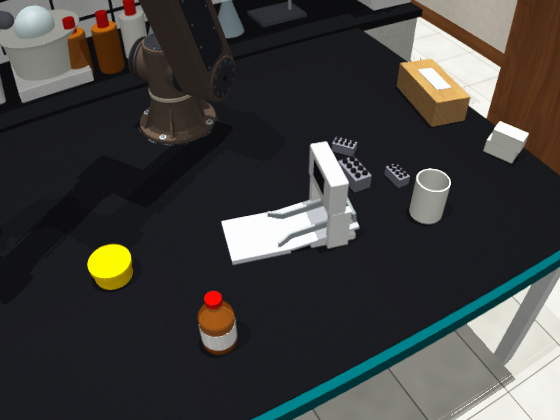

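Three look-alikes in the top view: small racks at (120,218) and (139,292), each 64x37 mm and 37 mm high, and the large one at (160,241), 89x52 mm and 51 mm high. The large one at world (0.491, 0.313) fits the described 90x50x50, and the crop confirms 2x4 caps. The station is at (265,205) with its shelf to the right, the jug at (122,160), the bottle at (382,125) and the tub at (445,242). Next I measure the station.

```bash
python3 - <<'E'
from h import *
for n in("top","scene"):
    f=np.load(n+"0.npz"); W=cloud(n,f["d"]); g=f["im"].min(2)
    near=(abs(W[...,0]-0.57)<.2)&(abs(W[...,1]-0.1)<.17)&(g>120)
    S=W[near&(W[...,2]>.010)&(W[...,2]<.0185)]
    r=cv2.minAreaRect((S[:,:2]*1000).astype(np.float32)); print(n,"shelf",len(S),r,cv2.boxPoints(r).round().tolist(), np.median(S[:,2]))
    H=W[near&(W[...,2]>.193)&(W[...,2]<.207)]
    r=cv2.minAreaRect((H[:,:2]*1000).astype(np.float32)); print(n,"head",len(H),r,cv2.boxPoints(r).round().tolist(),np.median(H[:,2]))
E
```

```text
top shelf 3196 ((570.795166015625, 64.04303741455078), (297.0361328125, 130.64976501464844), 76.22184753417969) [[472.0, -65.0], [599.0, -96.0], [670.0, 193.0], [543.0, 224.0]] 0.014675381164006176
top head 1529 ((593.0368041992188, 155.97280883789062), (42.994808197021484, 149.86209106445312), 76.27664184570312) [[515.0, 153.0], [661.0, 117.0], [671.0, 159.0], [525.0, 195.0]] 0.19942383252018847
scene shelf 2235 ((572.3082885742188, 65.37451171875), (304.9349060058594, 139.86038208007812), 72.87760162353516) [[461.0, -60.0], [594.0, -101.0], [684.0, 190.0], [550.0, 232.0]] 0.015744485032156835
scene head 887 ((592.7494506835938, 156.08238220214844), (42.76817321777344, 152.2919921875), 76.09452056884766) [[514.0, 154.0], [662.0, 117.0], [672.0, 159.0], [524.0, 195.0]] 0.19965138699637117
```

The moves have no tilt axis, so I'll check what the interface's documentation says about that before I plan the push.

```bash
cat >> h.py <<'E'
TH=np.radians(76.2); O=np.array([.569,.0555,0]); L=np.array([[np.cos(TH),-np.sin(TH),0],[np.sin(TH),np.cos(TH),0],[0,0,1.]])
def st(x,y,z): return O+L@np.array([x,y,z])
def go(p,A=None,s=None):
    """units from present pose to TCP world p, with tool y at heading A deg"""
    s=s or arm.get_state(); R=Ro.from_euler('xyz',s["ee_rot"]).as_matrix()
    d=R.T@(np.array(p)-s["eef_pos"])/.025
    a=np.degrees(np.arctan2(R[1,1],R[0,1])); t=0 if A is None else (-(A-a)+90)%180-90
    print(np.round(d,2),"turn",round(t/5,2),"now A",round(a,1),"tool z",np.round(R[:,2],3),"pos",np.round(s["eef_pos"],4))
E
python3 - <<'E'
from h import *
go([.48,-.30,.28]); go([.4915,.313,.28],88)
E
```

```text
[-14.73   9.81  -2.14] turn 0.0 now A 107.4 tool z [-0. -0. -1.] pos [ 0.2019 -0.6441  0.2266]
[-22.51  33.06  -2.14] turn 3.88 now A 107.4 tool z [-0. -0. -1.] pos [ 0.2019 -0.6441  0.2266]
```

```bash
python3 -m crank '[[[-14.7,9.8,-2.1,0],[-14.7,9.8,-2.1,0],[-14.7,9.8,-2.1,0],[-14.7,9.8,-2.1,0],[-14.7,9.8,-2.1,0],[-14.7,9.8,-2.1,2],[-18,20,-2.1,3.9],[-22.5,33,-2.1,3.9],[-22.5,33,-2.1,3.9],[-22.5,33,-2.1,3.9],[-22.5,33,-2.1,3.9],[-22.5,33,-2.1,3.9]]]' 0
python3 -c "
from h import *
go([.4915,.313,.28],88); print(arm.get_state()['q'].round(2))"
```

```text
t: 2.4
eef_pos: [0.4677, 0.015, 0.2762]
ee_rot: [3.141, 0.001, 3.105]
force: [2.2, -1.1, 0.6]
width: 0.0876
gripper_force: 0.0
[-0.52 11.95 -0.14] turn -0.02 now A 87.9 tool z [ 0.001  0.    -1.   ] pos [0.4677 0.015  0.2762]
[ 0.45 -0.02 -0.34  0.   -1.25 -2.06]
```

```bash
python3 -m crank '[[[-0.5,12,0,0],[-0.5,12,0,0],[-0.5,12,0,0],[-0.5,12,0,0],[-0.5,12,0,0],[-0.5,12,0,0],[-0.5,12,0,0],[-0.5,12,4,0],[-0.5,12,7,0],[-0.5,12,7,0],[-0.5,12,7,0],[-0.5,12,7,0]]]' 0
python3 - <<'E'
from h import *
go([.4915,.313,.008],88)
im,d=arm.grab_frame("top"); save(im[150:330,60:260],"pics/pre.png")
E
```

```text
t: 3.9
eef_pos: [0.4927, 0.3126, 0.103]
ee_rot: [3.14, 0.002, 3.105]
force: [0.4, 0.2, 0.3]
width: 0.0876
gripper_force: 0.0
[0.06 0.01 3.8 ] turn -0.02 now A 87.9 tool z [ 0.002  0.002 -1.   ] pos [0.4927 0.3126 0.103 ]
```

```bash
python3 -m crank '[[[0.05,0,1.9,0],[0.05,0,3,0],[0.05,0,3.8,0],[0.05,0,3.8,0],[0.05,0,3.8,0]]]' 0
python3 -m crank '[[[0,0,0,0],[0,0,0,0],[0,0,0,0],[0,0,0,0],[0,0,0,0],[0,0,0,0],[0,0,-1,0],[0,0,-3,0],[0,0,-6,0],[0,0,-9.5,0],[0,0,-10.5,0],[0,0,-10.5,0]]]' 0.95 20
python3 - <<'E'
from h import *
# rack centre -80 on shelf; TCP 8mm above support; hover first
go(st(-.08,0,.27),166.2); go(st(-.08,0,.09),166.2)
s=arm.get_state(); print(s["width"],s["gripper_force"],s["force"],s["q"].round(2))
E
```

```text
t: 4.58
eef_pos: [0.4913, 0.3135, 0.0078]
ee_rot: [3.139, 0.002, 3.105]
force: [-0.1, -0.8, 0.3]
width: 0.0876
gripper_force: 0.0
t: 6.08
eef_pos: [0.4919, 0.3139, 0.2736]
ee_rot: [3.135, 0.006, 3.105]
force: [0.1, 0.4, -4.3]
width: 0.0502
gripper_force: 20.0
[ -2.8  -13.35   0.07] turn -15.65 now A 87.9 tool z [ 0.007  0.007 -1.   ] pos [0.4919 0.3139 0.2736]
[ -2.76 -13.4    7.27] turn -15.65 now A 87.9 tool z [ 0.007  0.007 -1.   ] pos [0.4919 0.3139 0.2736]
0.05016574928969292 19.963925778865814 [ 0.13801625  0.4084897  -4.30856967] [ 0.9   0.18 -0.13  0.   -1.26 -2.51]
```

```bash
python3 -m crank '[[[-0.5,-2,0,-2],[-1,-4,0,-4],[-1.5,-6,0,-6],[-2,-8,0,-8],[-2.4,-10,0,-10],[-2.8,-12,0,-12],[-2.8,-13.3,0,-14],[-2.8,-13.4,0,-15.65],[-2.8,-13.4,0,-15.65],[-2.8,-13.4,2,-15.65],[-2.8,-13.4,5,-15.65],[-2.8,-13.4,5,-15.65]]]'
python3 - <<'E'
from h import *
arm.grab_frame("top")
go(st(-.08,0,.025),166.2)
im,d=arm.grab_frame("scene"); save(cv2.resize(im[120:280,190:390],None,fx=4,fy=3.75) if 0 else cv2.resize(im[130:280,190:390],None,fx=4,fy=4),"pics/hover.png")
E
```

```text
t: 7.58
eef_pos: [0.5444, -0.0251, 0.1388]
ee_rot: [3.134, -0.004, -1.815]
force: [-1.1, 0.2, -2.3]
width: 0.0497
gripper_force: 20.0
[-0.16 -0.16  4.59] turn -0.03 now A 166.1 tool z [-0.006 -0.002 -1.   ] pos [ 0.5458 -0.025   0.1398]
```

View pics/hover.png

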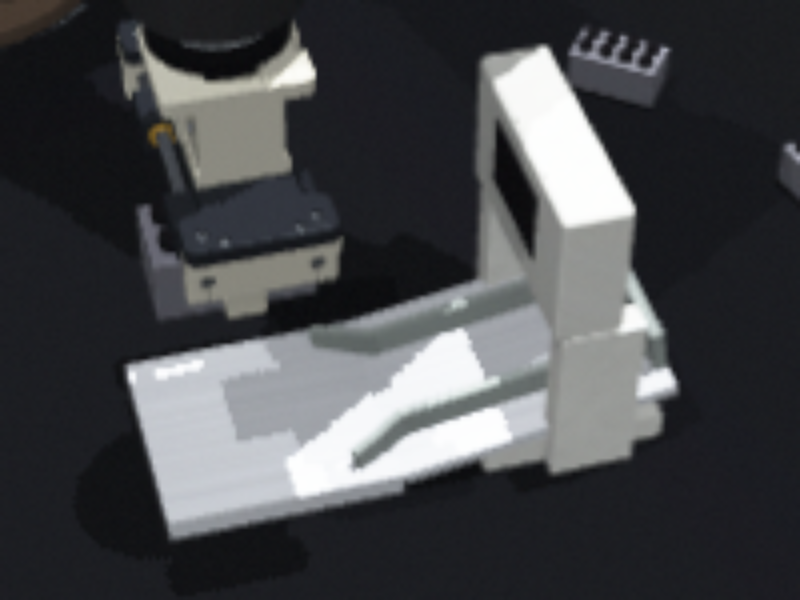

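The rack is held level in the fingers (crop around (190,270)), above the shelf and in line with the ramp. I lower it now.

```bash
python3 -m crank '[[[-0.15,-0.15,2,0],[-0.15,-0.15,3.5,0],[-0.15,-0.15,4.2,0],[-0.15,-0.15,4.5,0],[-0.15,-0.15,4.6,0],[-0.15,-0.15,4.63,0],[-0.15,-0.15,4.66,0]]]'
python3 -c "
from h import *
go(st(-.08,0,.023),166.2); print(arm.get_state()['force'])"
```

```text
t: 8.55
eef_pos: [0.5531, -0.0221, 0.0276]
ee_rot: [-3.14, 0.001, -1.812]
force: [0.3, 0.5, -3.0]
width: 0.0496
gripper_force: 20.0
[0.03 0.12 0.18] turn -0.01 now A 166.2 tool z [ 0.002  0.    -1.   ] pos [ 0.5531 -0.0221  0.0276]
[ 0.27096633  0.51938136 -2.95202345]
```

```bash
python3 -m crank '[[[0.03,0.1,0.06,0],[0.03,0.1,0.12,0],[0.03,0.1,0.16,0],[0.03,0.1,0.16,0]]]'
python3 -c "
from h import *
go(st(-.08,0,.023),166.2); print(arm.get_state()['force'])"
```

```text
t: 9.05
eef_pos: [0.5497, -0.0224, 0.0225]
ee_rot: [3.141, -0.0, -1.812]
force: [-0.2, 0.0, -1.9]
width: 0.0499
gripper_force: 20.0
[-0.01 -0.01 -0.02] turn -0.01 now A 166.2 tool z [-0. -0. -1.] pos [ 0.5497 -0.0224  0.0225]
[-0.16752161  0.0066379  -1.88095619]
```

```bash
python3 -m crank '[[[0,0,0.04,0],[0,0,0.04,0]]]'
python3 -m crank '[[[0,0,0,0],[0,0,0,0],[0,0,0,0],[0,0,0,0],[0,0,-1,0],[0,0,-3,0],[0,0,-5,0],[0,0,-6,0],[0,0,-6,0]]]' 0
python3 -c "
from h import *
go(st(-.08,0,.023),166.2); print(arm.get_state()['q'])"
```

```text
t: 9.3
eef_pos: [0.5497, -0.0224, 0.0216]
ee_rot: [3.141, -0.0, -1.812]
force: [-0.1, 1.4, -3.7]
width: 0.05
gripper_force: 20.0
t: 10.42
eef_pos: [0.5511, -0.0221, 0.1742]
ee_rot: [-3.137, 0.002, -1.812]
force: [-1.0, -0.5, -0.5]
width: 0.0877
gripper_force: 0.0
[0.03 0.07 6.05] turn -0.01 now A 166.2 tool z [ 0.005  0.001 -1.   ] pos [ 0.5511 -0.0221  0.1742]
[ 3.15402139e-01  1.95087944e-01 -3.41025451e-01  4.49799472e-04
 -1.02977024e+00 -5.56996657e-01]
```

Rack released on the shelf. The rows have no tilt axis, so I'll test in free air what happens at the edge of reach, with the arm plane turned along the ramp's heading.

```bash
python3 -c "
from h import *
go([.33,.52,.33],166.2)"
```

```text
[-18.95  13.74  -6.25] turn -0.01 now A 166.2 tool z [ 0.005  0.001 -1.   ] pos [ 0.5511 -0.0221  0.1742]
```

```bash
python3 -m crank '[[[0,0,-2.5,0],[0,0,-5,0],[-2,2,-6.2,0],[-5,4,-6.2,0],[-8,6,-6.2,0],[-10,8,-6.2,0],[-12,9,-6.2,0],[-14,10,-6.2,0],[-16,12,-6.2,0],[-19,13.7,-6.2,0],[-19,13.7,-6.2,0],[-19,13.7,-6.2,0]]]' 1
python3 -m crank '[[[-3,0,0,0],[-6,0,0,0],[-9,0,0,0],[-12,0,0,0],[-14,0,0,0],[-14,0,0,0],[-14,0,0,0],[-14,0,0,0]]]'
python3 -c "
from h import *
go([.33,.52,.33],166.2); print(arm.get_state()['q'])"
```

```text
t: 11.92
eef_pos: [0.3291, 0.5232, 0.3244]
ee_rot: [3.141, -0.003, -1.81]
force: [-0.1, -0.8, -0.3]
width: 0.0004
gripper_force: 0.0
t: 12.92
eef_pos: [0.4116, 0.8542, 0.3203]
ee_rot: [-3.138, 0.007, -1.813]
force: [1.3, -0.7, 1.4]
width: 0.0008
gripper_force: 0.0
[13.76 -0.03 -0.48] turn -0.01 now A 166.1 tool z [ 0.005  0.006 -1.   ] pos [0.4116 0.8542 0.3203]
[ 1.32681972  0.93758574  1.25106427  0.00341273 -1.87758011 -1.56749563]
```

```bash
python3 -m crank '[[[-3,0,0,0],[-5,0,0,0],[-5,0,0,0]]]'
python3 -c "
from h import *
go([.33,.52,.33],166.2); print(arm.get_state()['q'])"
```

```text
t: 13.3
eef_pos: [0.4083, 0.9004, 0.2886]
ee_rot: [-3.123, 0.066, -1.811]
force: [0.7, -0.5, -0.4]
width: 0.0005
gripper_force: 0.0
[15.38 -0.63 -2.67] turn -0.01 now A 166.1 tool z [ 0.034  0.06  -0.998] pos [0.4083 0.9004 0.2886]
[ 1.34810277  0.97614911  1.25159727  0.02055405 -1.780089   -1.58435954]
```

```bash
python3 -m crank '[[[2,0,0,0],[4,0,0,0],[4,0,0,0]]]'
python3 -c "
from h import *
go([.33,.52,.33],166.2); print(arm.get_state()['q'])"
```

```text
t: 13.68
eef_pos: [0.3846, 0.7992, 0.2828]
ee_rot: [-3.122, 0.064, -1.812]
force: [0.4, 0.7, 1.3]
width: 0.0002
gripper_force: 0.0
[11.22 -0.6  -2.6 ] turn -0.02 now A 166.1 tool z [ 0.034  0.057 -0.998] pos [0.3846 0.7992 0.2828]
[ 1.34921909  0.67661458  0.65104564  0.02066848 -1.48178892 -1.592482  ]
```

```bash
python3 -m crank '[[[-2.5,0,0,0],[-5,0,0,0],[-7.5,0,0,0],[-10,0,0,0],[-12,0,0,0],[-12,0,0,0],[-12,0,0,0],[-12,0,0,0]]]'
python3 -c "
from h import *
go([.33,.52,.33],166.2); print(arm.get_state()['q'])"
```

```text
t: 14.68
eef_pos: [0.4004, 0.9545, 0.2412]
ee_rot: [-3.107, 0.126, -1.81]
force: [0.2, 0.5, -0.0]
width: 0.0005
gripper_force: 0.0
[16.96 -1.58 -5.69] turn -0.03 now A 166.0 tool z [ 0.064  0.114 -0.991] pos [0.4004 0.9545 0.2412]
[ 1.37478498  1.03207359  1.25157958  0.04047218 -1.66542586 -1.6101372 ]
```

```bash
python3 -m crank '[[[-2,5,-2,0],[-5,10,-4,0],[-10,11,-6,0],[-15,11,-6,0],[-20,11,-6,0],[-25,11,-6,0],[-30,11,-6,0],[-30,11,-6,0],[-30,11,-6,0]]]'
python3 -c "
from h import *
go([.33,.52,.33],166.2); print(arm.get_state()['q'])"
```

```text
t: 15.8
eef_pos: [0.214, 1.0346, 0.2453]
ee_rot: [-3.102, 0.186, -1.809]
force: [-0.4, 0.1, 0.5]
width: 0.0002
gripper_force: 0.0
[17.96 -9.62 -6.46] turn -0.05 now A 166.0 tool z [ 0.082  0.171 -0.982] pos [0.214  1.0346 0.2453]
[ 1.57904998  1.03923444  1.25054303  0.08314615 -1.61065174 -1.8100268 ]
```

```bash
for i in 1 2 3; do python3 -m crank '[[[-2.5,0.3,0,0]]]'|sed -n 2,3p; done;  python3 -m crank '[[[-2.5,0.3,0,0],[-5,0.5,0,0]]]'
python3 -c "
from h import *
go([.33,.52,.33],166.2); print(arm.get_state()['q'])"
```

```text
eef_pos: [0.2136, 1.0562, 0.2413]
ee_rot: [-3.1, 0.234, -1.807]
eef_pos: [0.2128, 1.0769, 0.2376]
ee_rot: [-3.097, 0.278, -1.804]
eef_pos: [0.2121, 1.0963, 0.2376]
ee_rot: [-3.094, 0.324, -1.802]
t: 16.42
eef_pos: [0.2108, 1.12, 0.2407]
ee_rot: [-3.091, 0.383, -1.798]
force: [-0.2, -0.2, 0.2]
width: 0.0003
gripper_force: 0.0
[ 19.36 -10.64 -11.12] turn -0.06 now A 165.9 tool z [ 0.133  0.352 -0.926] pos [0.2108 1.12   0.2407]
[ 1.60062059  1.07766962  1.25054412  0.14688314 -1.38652881 -1.83884904]
```

```bash
python3 -m crank '[[[0,2.5,0,0],[0,5,0,0],[-1,7,0,0],[-3,8,0,0]]]'|sed -n 2,3p; for i in 1 2 3 4; do python3 -m crank '[[[-2.5,0.3,0,0]]]'|sed -n 2,3p; done
python3 -c "
from h import *
go([.33,.52,.33],166.2); print(arm.get_state()['q'])"
```

```text
eef_pos: [0.0315, 1.1615, 0.2311]
ee_rot: [-3.097, 0.437, -1.791]
eef_pos: [0.0402, 1.1766, 0.2421]
ee_rot: [-3.101, 0.483, -1.791]
eef_pos: [0.0481, 1.1905, 0.2561]
ee_rot: [-3.106, 0.53, -1.792]
eef_pos: [0.0531, 1.2032, 0.2716]
ee_rot: [-3.11, 0.576, -1.791]
eef_pos: [0.0568, 1.2147, 0.289]
ee_rot: [-3.114, 0.62, -1.79]
[ 19.19 -17.13 -15.25] turn 0.07 now A 166.5 tool z [ 0.153  0.561 -0.813] pos [0.0568 1.2147 0.289 ]
[ 1.75690472  1.09724894  1.25065665  0.28044814 -1.16728545 -2.02128609]
```

Tilt is retained between calls: the tool now leans 35.5° along heading 75°, which is what the push needs. I carry it back over to behind the rack.

```bash
python3 -c "
from h import *
go([.36,.45,.33],166.2); go(st(-.17,0,.30),166.2)"
```

```text
[ 21.2  -18.95 -16.64] turn 0.07 now A 166.5 tool z [ 0.153  0.561 -0.813] pos [0.0568 1.2147 0.289 ]
[ 38.48 -30.69 -27.19] turn 0.07 now A 166.5 tool z [ 0.153  0.561 -0.813] pos [0.0568 1.2147 0.289 ]
```

```bash
python3 -m crank '[[[21.2,-19,-16.6,0],[21.2,-19,-16.6,0],[21.2,-19,-16.6,0],[21.2,-19,-16.6,0],[21.2,-19,-16.6,0],[21.2,-19,-16.6,0],[21.2,-19,-16.6,0],[21.2,-19,-16.6,0],[21.2,-19,-16.6,0],[21.2,-19,-16.6,0],[21.2,-19,-16.6,0],[21.2,-19,-16.6,0]]]'
python3 -c "
from h import *
go([.36,.45,.33],166.2); go(st(-.17,0,.30),166.2);print(arm.get_state()['q'])"
```

```text
t: 18.92
eef_pos: [0.3162, 0.5624, 0.325]
ee_rot: [-3.113, 0.621, -1.789]
force: [1.4, -0.1, 0.4]
width: 0.0006
gripper_force: 0.0
[ 3.15 -2.75 -2.42] turn 0.07 now A 166.6 tool z [ 0.153  0.562 -0.813] pos [0.3162 0.5624 0.325 ]
[ 20.43 -14.47 -12.98] turn 0.07 now A 166.6 tool z [ 0.153  0.562 -0.813] pos [0.3162 0.5624 0.325 ]
[ 1.38947313 -0.0700232  -0.47648908  0.09518862 -0.54680124 -1.68208255]
```

```bash
python3 -m crank '[[[20.4,-14.5,-13,0],[20.4,-14.5,-13,0],[20.4,-14.5,-13,0],[20.4,-14.5,-13,0],[20.4,-14.5,-13,0],[20.4,-14.5,-13,0],[20.4,-14.5,-13,0],[20.4,-14.5,-13,0],[20.4,-14.5,-13,0],[20.4,-14.5,-13,0],[20.4,-14.5,-13,0],[20.4,-14.5,-13,0]]]'
python3 - <<'E'
from h import *
go(st(-.17,0,.30),166.2);print(arm.get_state()['q'])
E
```

```text
t: 20.42
eef_pos: [0.529, -0.1108, 0.2999]
ee_rot: [-3.115, 0.619, -1.793]
force: [-0.8, 0.6, -0.7]
width: 0.0004
gripper_force: 0.0
[-0.04  0.03  0.02] turn 0.03 now A 166.4 tool z [ 0.154  0.56  -0.814] pos [ 0.529  -0.1108  0.2999]
[-0.32351314  0.18116603  0.02418691 -0.62139912 -1.47494296  0.17338145]
```

```bash
cat >> h.py <<'E'
def look(n,tag,lo=-.2):
    im,d=arm.grab_frame(n); np.savez(tag+".npz",im=im,d=d); W=cloud(n,d); P=(W-O)@L
    return im,P
E
python3 - <<'E'
from h import *
im,P=look("top","t1")
Q=P[(P[...,0]>-.15)&(P[...,0]<0)&(abs(P[...,1])<.06)&(P[...,2]>.045)&(P[...,2]<.08)]
r=cv2.minAreaRect((Q[:,:2]*1000).astype(np.float32)); print(len(Q),r,cv2.boxPoints(r).round().tolist(),np.percentile(Q[:,2],[5,50,95]))
save(cv2.resize(im[120:270,180:380],None,fx=4,fy=4),"pics/t1.png")
for z in(.20,.10,.034): go(st(-.165,0,z),166.2)
E
```

```text
861 ((-80.05101013183594, -1.9251861572265625), (51.27894592285156, 89.6675033569336), 89.80854034423828) [[-125.0, -27.0], [-35.0, -28.0], [-35.0, 24.0], [-125.0, 24.0]] [0.05259519 0.05732722 0.06659196]
[2.11 0.13 3.39] turn 0.04 now A 166.4 tool z [ 0.153  0.559 -0.815] pos [ 0.5292 -0.111   0.2997]
[4.43 0.21 6.65] turn 0.04 now A 166.4 tool z [ 0.153  0.559 -0.815] pos [ 0.5292 -0.111   0.2997]
[5.96 0.27 8.8 ] turn 0.04 now A 166.4 tool z [ 0.153  0.559 -0.815] pos [ 0.5292 -0.111   0.2997]
```

View pics/t1.png

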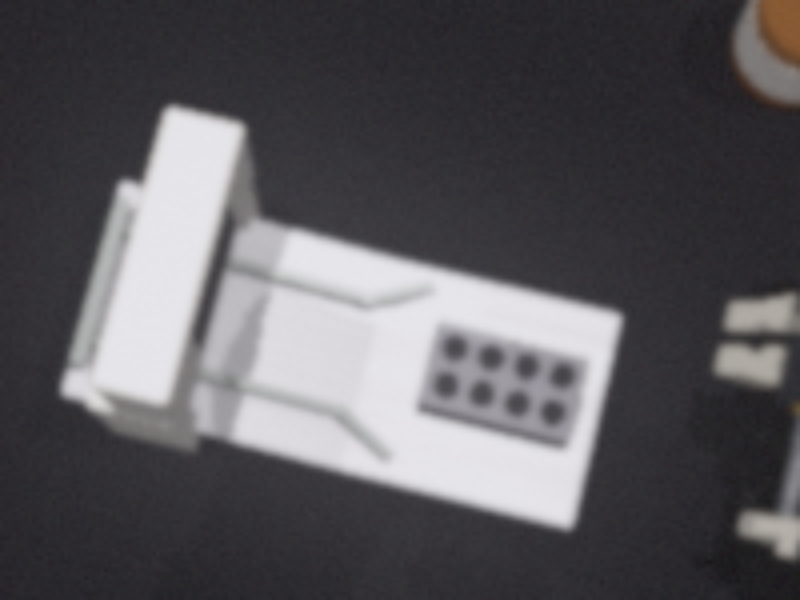

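The rack stands upright on the shelf at crop (500,385), in line with the ramp (station x = -80 mm, y ≈ -2 mm), clear of the flared rails, and the shut fingers are at the right (745,340). I descend behind it and push.

```bash
python3 -m crank '[[[2.1,0.12,3.4,0],[2.1,0.12,3.4,0],[4.4,0.2,6.6,0],[4.4,0.2,6.6,0],[6.05,0.3,8.93,0],[6.05,0.3,8.93,0],[6.05,0.3,8.93,0]]]' 1
python3 - <<'E'
from h import *
s=arm.get_state(); print(((s["eef_pos"]-O)@L).round(4))
for x,z in((-.140,.03),(-.133,.03),(-.07,.03),(-.008,.03),(.025,.036),(.055,.041),(.058,.0415)): go(st(x,-.001,z),166.2,s)
E
```

```text
t: 21.35
eef_pos: [0.5291, -0.1, 0.0321]
ee_rot: [-3.113, 0.619, -1.788]
force: [-0.2, -0.5, 0.2]
width: 0.0006
gripper_force: 0.0
[-0.1606  0.0017  0.0321]
[-0.62 -0.11  0.55] turn 0.09 now A 166.6 tool z [ 0.152  0.56  -0.814] pos [ 0.5291 -0.1     0.0321]
[-0.85 -0.11  0.71] turn 0.09 now A 166.6 tool z [ 0.152  0.56  -0.814] pos [ 0.5291 -0.1     0.0321]
[-2.9  -0.13  2.17] turn 0.09 now A 166.6 tool z [ 0.152  0.56  -0.814] pos [ 0.5291 -0.1     0.0321]
[-4.92 -0.15  3.61] turn 0.09 now A 166.6 tool z [ 0.152  0.56  -0.814] pos [ 0.5291 -0.1     0.0321]
[-6.13 -0.17  4.19] turn 0.09 now A 166.6 tool z [ 0.152  0.56  -0.814] pos [ 0.5291 -0.1     0.0321]
[-7.22 -0.18  4.72] turn 0.09 now A 166.6 tool z [ 0.152  0.56  -0.814] pos [ 0.5291 -0.1     0.0321]
[-7.33 -0.18  4.77] turn 0.09 now A 166.6 tool z [ 0.152  0.56  -0.814] pos [ 0.5291 -0.1     0.0321]
```

```bash
python3 -m crank '[[[-0.3,-0.1,0.3,0.1],[-0.62,-0.1,0.55,0.1],[-0.85,-0.11,0.71,0.1],[-1.1,-0.11,0.9,0.1],[-1.35,-0.11,1.07,0.1],[-1.6,-0.11,1.25,0.1],[-1.85,-0.12,1.42,0.1],[-2.1,-0.12,1.6,0.1],[-2.35,-0.12,1.78,0.1],[-2.6,-0.13,1.95,0.1],[-2.9,-0.13,2.17,0.1],[-2.9,-0.13,2.17,0.1]]]'
python3 - <<'E'
from h import *
s=arm.get_state(); print(((s["eef_pos"]-O)@L).round(4), s["force"]@L)
im,P=look("top","t2")
Q=P[(P[...,0]>-.065)&(P[...,0]<.06)&(abs(P[...,1])<.03)&(P[...,2]>.05)&(P[...,2]<.09)]
print(len(Q),cv2.minAreaRect((Q[:,:2]*1000).astype(np.float32)))
save(cv2.resize(im[120:270,180:380],None,fx=4,fy=4),"pics/t2.png")
for x,z in((-.04,.03),(-.008,.03),(.025,.036),(.055,.041),(.058,.0415)): go(st(x,-.001,z),166.2,s)
E
```

```text
t: 22.85
eef_pos: [0.5533, -0.0123, 0.0296]
ee_rot: [-3.118, 0.619, -1.797]
force: [1.3, -1.2, 0.5]
width: 0.0003
gripper_force: 0.5
[-0.0696 -0.0009  0.0296] [-0.85148825 -1.58628657  0.49593355]
858 ((-16.281692504882812, -0.36620330810546875), (89.95426940917969, 50.458343505859375), 0.9413999915122986)
[-0.97 -0.    0.67] turn 0.01 now A 166.2 tool z [ 0.153  0.56  -0.814] pos [ 0.5533 -0.0123  0.0296]
[-2.01 -0.    1.42] turn 0.01 now A 166.2 tool z [ 0.153  0.56  -0.814] pos [ 0.5533 -0.0123  0.0296]
[-3.23 -0.01  1.99] turn 0.01 now A 166.2 tool z [ 0.153  0.56  -0.814] pos [ 0.5533 -0.0123  0.0296]
[-4.32 -0.01  2.52] turn 0.01 now A 166.2 tool z [ 0.153  0.56  -0.814] pos [ 0.5533 -0.0123  0.0296]
[-4.43 -0.02  2.57] turn 0.01 now A 166.2 tool z [ 0.153  0.56  -0.814] pos [ 0.5533 -0.0123  0.0296]
```

View pics/t2.png

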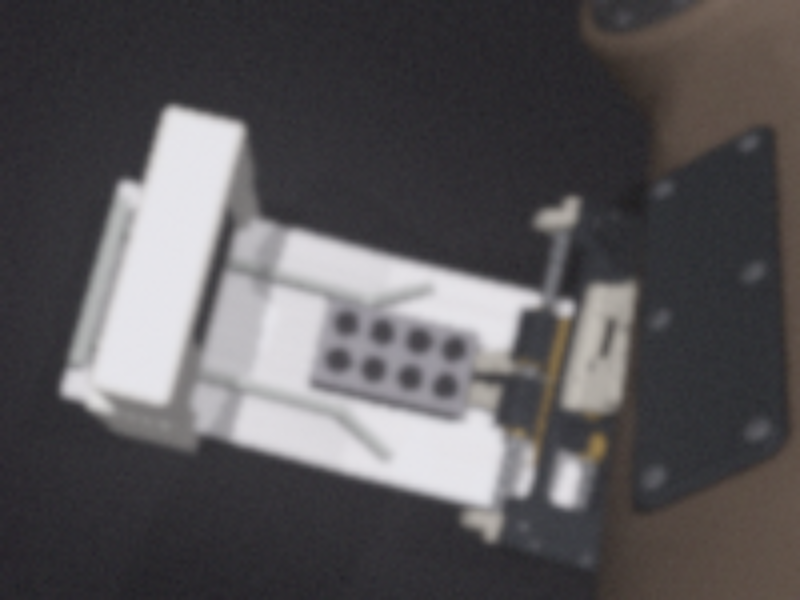

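The rack is moving straight between the rails (crop (395,355), station x = -16 mm, y ≈ 0), and the fingers sit centred on its rear end. I continue up the ramp.

```bash
python3 -m crank '[[[-0.3,0,0.2,0],[-0.6,0,0.42,0],[-0.97,0,0.67,0],[-1.3,0,0.91,0],[-1.65,0,1.16,0],[-2.0,0,1.42,0],[-2.3,0,1.55,0],[-2.6,0,1.69,0],[-2.9,0,1.83,0],[-3.2,0,1.98,0],[-3.5,0,2.12,0],[-3.5,0,2.12,0]]]'
python3 - <<'E'
from h import *
s=arm.get_state(); print(((s["eef_pos"]-O)@L).round(4), s["force"]@L, s["q"].round(2))
for x,z in((.05,.0405),(.055,.041),(.058,.0415),(.061,.042)): go(st(x,-.001,z),166.2,s)
E
```

```text
t: 24.4
eef_pos: [0.5772, 0.0875, 0.037]
ee_rot: [-3.12, 0.62, -1.798]
force: [0.6, -0.8, 0.4]
width: 0.0003
gripper_force: 0.0
[ 0.0331 -0.0003  0.037 ] [-0.6617254  -0.79333378  0.41370036] [ 0.01  0.43 -0.26 -0.81 -0.88  0.29]
[-0.63 -0.03  0.28] turn 0.01 now A 166.3 tool z [ 0.152  0.561 -0.814] pos [0.5772 0.0875 0.037 ]
[-0.81 -0.03  0.38] turn 0.01 now A 166.3 tool z [ 0.152  0.561 -0.814] pos [0.5772 0.0875 0.037 ]
[-0.91 -0.03  0.43] turn 0.01 now A 166.3 tool z [ 0.152  0.561 -0.814] pos [0.5772 0.0875 0.037 ]
[-1.02 -0.03  0.49] turn 0.01 now A 166.3 tool z [ 0.152  0.561 -0.814] pos [0.5772 0.0875 0.037 ]
```

```bash
python3 -m crank '[[[-0.2,0,0.1,0],[-0.4,0,0.18,0],[-0.6,0,0.27,0],[-0.75,0,0.35,0],[-0.82,0,0.39,0],[-0.86,0,0.41,0],[-0.9,0,0.43,0],[-0.9,0,0.43,0]]]'
python3 - <<'E'
from h import *
s=arm.get_state(); print(((s["eef_pos"]-O)@L).round(4), s["force"]@L)
im,P=look("top","t3")
im,P=look("scene","s3")
save(cv2.resize(im[130:280,190:390],None,fx=4,fy=4),"pics/s3.png")
E
```

```text
t: 25.4
eef_pos: [0.5828, 0.11, 0.041]
ee_rot: [-3.12, 0.619, -1.799]
force: [-1.9, -4.7, 1.2]
width: 0.0006
gripper_force: 2.3
[ 0.0562 -0.0004  0.041 ] [-4.9869191   0.78040463  1.17422033]
```

View pics/s3.png

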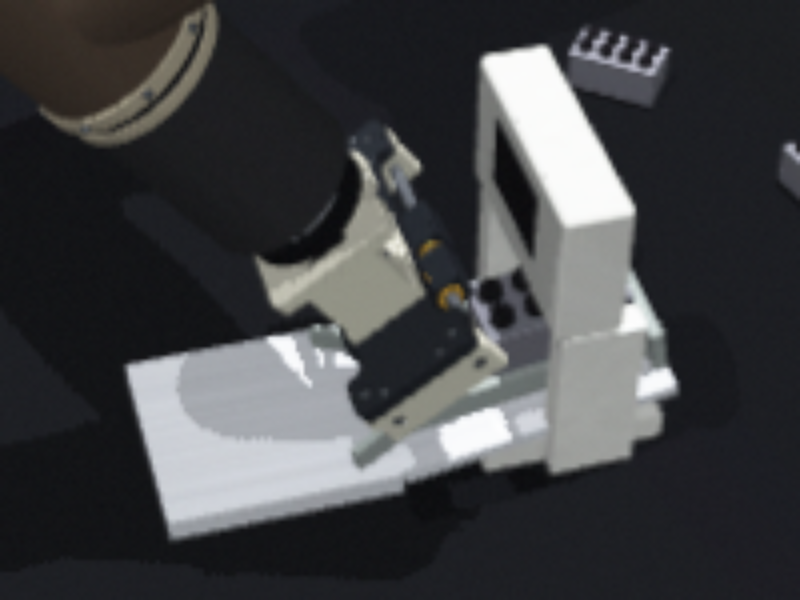

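The rack sits upright between the rails and under the bridge head (crop (510,310)), and the gripper is clear of the head. I press the last few millimetres until the force shows the stop.

```bash
for i in 1 2 3; do python3 -m crank '[[[-0.04,0,0.02,0],[-0.08,0,0.03,0],[-0.08,0,0.03,0]]]' | sed -n 2,4p; done
```

```text
eef_pos: [0.5828, 0.1103, 0.041]
ee_rot: [-3.12, 0.617, -1.799]
force: [-3.3, -12.7, 2.0]
eef_pos: [0.5828, 0.1105, 0.041]
ee_rot: [-3.12, 0.614, -1.799]
force: [-5.4, -19.7, 2.3]
eef_pos: [0.5828, 0.1107, 0.0411]
ee_rot: [-3.12, 0.612, -1.799]
force: [-8.3, -28.0, 4.0]
```

Firmly at the stop: force rises with no motion. Now back off.

```bash
python3 -m crank '[[[0.25,0,-0.12,0],[0.6,0,-0.4,0],[1.4,0,-1,0],[2.5,0,-2,0],[3.5,0,-3.5,0],[4,0,-5.5,0],[4,0,-7.5,0],[4,0,-9,0],[4,0,-9,0]]]'
python3 - <<'E'
from h import *
for n in("top","scene"):
    im,P=look(n,n+"4"); 
    for th in("tub_mid","bottle_mid","beaker_mid"):
        r=arm.trace(th,n)
        if r: print(n,th,round(r[0]["score"],2),r[0]["extent"])
    if n=="scene": save(np.vstack([cv2.resize(im[130:280,190:390],None,fx=2.8,fy=2.8)]),"pics/fin.png")
    else: a=im
    m=(P[...,0]>-.03)&(P[...,0]<.083)&(abs(P[...,1])<.026)&(P[...,2]>.06)&(P[...,2]<.1)
    Q=P[m]; print(len(Q),"near end x",np.percentile(Q[:,0],[0,2,50]).round(4),"y",np.percentile(Q[:,1],[2,98]).round(4))
    if len(Q)>50: print("slope deg",np.degrees(np.arctan(np.polyfit(Q[Q[:,0]>.063,0],Q[Q[:,0]>.063,2],1)[0])))
E
```

```text
t: 27.75
eef_pos: [0.5329, -0.0907, 0.1707]
ee_rot: [-3.113, 0.619, -1.796]
force: [1.1, -0.0, -0.3]
width: 0.0007
gripper_force: 0.0
top bottle_mid 0.9 [365.3, 107.5, 33.6, 37.4]
top beaker_mid 0.68 [97.6, 134.3, 51.9, 52.5]
208 near end x [0.0616 0.0624 0.0719] y [-0.0239  0.0241]
slope deg 16.750444742073242
scene tub_mid 0.78 [89.0, 242.4, 44.9, 48.5]
scene bottle_mid 0.92 [199.0, 291.9, 36.0, 62.2]
scene beaker_mid 0.71 [409.8, 167.4, 42.1, 55.3]
177 near end x [0.0619 0.0625 0.0711] y [-0.0234  0.0226]
slope deg 22.54417098085774
```

View pics/fin.png

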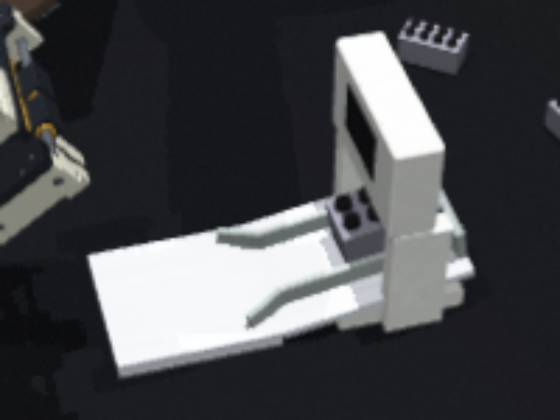

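The rack rests upright under the head at crop (355,225). Its top near edge is at station x = 62 mm, against 61.6 mm expected at the stop. The bottle, jug and tub have not moved, and the robot is clear.

```bash
python3 -c "
from station import arm
print(arm.job_done())"
```

```text
the job is handed in; nothing more can be done
None
```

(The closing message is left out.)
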